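# Let down the stock lift and fill its tray

## Robot

A 6-joint arm with a two-finger parallel gripper is mounted at the origin on the work surface. World frame = base frame: x ahead of the robot, y to its left, z up, the work surface at z = 0. Lengths are in m, angles in degrees, forces in N, time in s.
With the tool pointing down it reaches from about 0.35 to 0.875 m from the base axis. Payload 4.2 kg.
Tool frame: the origin (TCP) lies midway between the tips of the shut fingers; the grasp point (between the pads) lies 19 mm behind it; y points along the fingers, z is the direction in which the jaws open and shut, and the axes are right-handed (so a half turn about y gives the same grasp; the last joint's range is limited). The gripper opens to 87 mm and grips with 3 to 60 N. Pads are 19 mm wide; open, the fingers measure 117 mm over their backs; the gripper's body (75 mm by 190 mm) begins 51 mm behind the grasp point.
Start: joints at [-50.042, 22.042, 0.453, 0, -68.411, -14.817], TCP at [0.266, -0.566, 0.184] pointing down, gripper open.
Joint ranges: [-179.83, 179.83], [-69.29, 118.12], [-61.27, 80.66], [-181.25, 117.63], [-171.15, -9.14], [-177.46, 177.46]. Speed limits (degrees/s): [159.86, 159.86, 180, 180, 180, 180].

## Interface

Orientations are given as [roll, pitch, yaw] about the fixed x, y, z axes, in that order (R = Rz(yaw) Ry(pitch) Rx(roll)).
In Python, from workcell import env gives the robot as it stands. The module is installed in compiled form; this text tells all that it offers. Calls block until the motion is done:
- env.goto(position, orientation): joint-space move of the TCP to a pose.
- env.move_straight(position, rotation=None, rate=0.15, force_limit=None): straight line of the TCP; rotation=None keeps the orientation; rate is the mean speed in m/s. With force_limit (N) it stops when the force on the tool has changed by that much, and returns True; else False.
- env.set_joints(angles): joint-space move.
- env.gripper_to(opening, grasp_force=None): opening from 0.0 (shut) to 1.0 (fully open); grasp_force is the grip in N (None keeps the last); returns when the fingers have stopped.
- env.dwell(seconds).
- env.inverse_kinematics(position, orientation): joint angles nearest the present ones, or None.
- env.read_state(): the state.
- env.grab_frame(name): name is "side" or "top" or "wrist"; returns a dict with "image" (480x640x3 uint8, blue, green, red), "fx", "fy", "cx", "cy" (pixels), "D" ([k1, k2, p1, p2, k3] as OpenCV has them; the pictures are not rectified), "position" and "orientation" of the camera in the world. Camera axes: x right, y up, looking along -z (the intrinsics and any distortion apply to the point x, -y, -z); pixel columns grow to the right and rows downward; lengths in m; the calibration is good to about 2 mm. A picture is of the moment at which its call begins. There is no depth.
A pose or a line that the arm cannot do raises env.Unreachable and nothing moves.
- env.close_job(): hands the job in, once; it reports no verdict.
Trained networks look in a picture, given as the dict that the camera call returned (one of the last four; its "shot" number tells which), for a name from the list of things; names that differ only in an ending like _2 or _b are one class to them, and where a whole thing is asked for, a point or a joint stands for the part that bears it (a point fixed in the world has none). Each returns a list of dicts, best first, with "score" (0 to 1); they miss things now and then, are a little off and sometimes report something else, mostly with a low value. They report only what shows in the picture. A call takes as long as a camera call. They do not tell look-alikes from the thing itself.
- env.search_frame(picture, thing): "xyz" ([x, y, z] in m, in world coordinates, good to about 4 mm: the middle of the surface that is visible of it).
- env.trace(picture, thing): "mask" (480x640 bool, what is visible of it).
The state is a dict: "clock": time; "joint_positions": joint angles; "qvel": joint speeds; "joint_torque": joint torques, N m; "position": TCP position; "tool_rot": TCP orientation; "force": force on the tool from outside, world axes, zero at the start; "wrist_torque": the same for the moment, N m; "opening": opening from 0.0 (shut) to 1.0 (fully open).
Only numpy, scipy, OpenCV 4.12 (cv2) and the standard library are available. Lean on these libraries where they do the work, as an engineer would, in place of code of your own. Each camera call takes 0.05 s, during which the arm holds its last target. There are 200 camera calls.

## Task

The tray of the stock lift is parked up on its mast: lift the winch pawl so the crank turns back slowly under the load, let go so the pawl catches again, and leave the tray hanging with its pointer level with the clip on the mast, within about a centimetre. Then fold the tray's end gate right down, put every white bottle that stands loose on the bench into the tray, each resting on the tray floor, and push the gate fully up again. Never let the tray run down fast, and leave the carton, scanner and tape roll where they are.

Things in the scene. Friction and masses are not known exactly. Their poses are not given: they have to be found in the camera images.
- hoist: the fixed stock lift on the bench; origin at the foot of its square mast (50 x 50 mm, 350 mm high), on the bench. In its frame (turned about the vertical from start to start) the tray hangs on the -y side, the winch stands on the +y side, +z is up; its -x side faces roughly to the robot
- tray (a joint): how far the tray has sunk, m: 0 at the start (floor 220 mm above the bench), 0.17 at the bottom stop. 1.0 kg with its gate. With the pawl held clear it sinks by itself at 25 to 45 mm/s (damper); the dropped pawl catches at the next tooth, every 10.5 mm. If too low, raise it by hand, e.g. by the gate's bar (13 to 18 N straight up, 10 mm/s or less): the pawl clicks over and holds it a tooth higher
- crank (a joint): angle of the ratchet wheel and crank, rad: 50 rad per metre of tray travel, grows as the tray sinks. The crank is on the far (+x) side of the winch and turns by itself; keep clear of it
- pawl (a joint): angle of the pawl, rad: 0 fully seated between two teeth; clear of the teeth above 0.2; stop at 0.7. Weight and a light spring drop it back when released (about 1 to 3 N to lift at its grip)
- pawl_grip (a point): middle of the part of the pawl's grip to take: a level round black bar, 14 mm thick and 85 mm long, along the hoist's x, on the robot's side of the winch, about 162 mm above the bench with nothing above it. This point is 32 mm from the bar's free (-x) end. Raising it turns the pawl
- pawl_pivot (a point): the pawl's pivot, axis along the hoist's x; the grip is 87 mm to +y and 15 mm up from it (in the hoist's frame, pawl seated) and 60 mm to -x
- tray_pointer (a point): brass pointer bar on the tray's sliding block at the mast (170 mm long along the hoist's x, 5 mm thick); moves up and down with the tray, 40 mm above the tray floor
- clip_mark (a point): brass clip bar on the mast's guide rod, same size, beside the pointer's path (14 mm to its +y side); shows where the pointer must stop. Its height changes from start to start: the pointer has 80 to 150 mm to go
- tray_in (a point): centre of the tray's inner floor; axes as the hoist's. Blue tray, inside 210 mm (x) by 180 mm (y), walls 50 mm high on the two x sides and the mast side, 6 mm thick; the -y side is closed by the gate. Four bottles fit in two rows of two, 90 mm apart
- gate (a joint): angle of the tray's end gate, rad: 0 upright (closed, start), 1.57 folded right down, level, pointing to the hoist's -y. Stiff hinge: stays where it is left, about 1 to 3 N at its bar
- gate_hinge (a point): middle of the gate's hinge line at tray-floor level; the axis runs along the hoist's x. Gate panel 206 mm wide, 90 mm high, 6 mm thick
- gate_bar (a point): middle of the gate's pull bar: round steel, 14 mm thick, 140 mm long along the hoist's x, on two thin posts 130 mm apart, 135 mm from the hinge and 45 mm clear of the panel's free edge, in the panel's plane (straight above the hinge when closed, straight out to -y when down)
- bottle1: square white plastic bottle, body 58 x 58 x 60 mm with a round cap 46 mm across and 20 mm high on top, about 0.12 kg; origin at the middle of the square body (30 mm above its underside), z towards the cap, x and y square to the side faces; stands on the bench to the robot's right at the start. May be absent (None)
- bottle2: square white plastic bottle, body 58 x 58 x 60 mm with a round cap 46 mm across and 20 mm high on top, about 0.12 kg; origin at the middle of the square body (30 mm above its underside), z towards the cap, x and y square to the side faces; stands on the bench to the robot's right at the start. May be absent (None)
- bottle3: square white plastic bottle, body 58 x 58 x 60 mm with a round cap 46 mm across and 20 mm high on top, about 0.12 kg; origin at the middle of the square body (30 mm above its underside), z towards the cap, x and y square to the side faces; stands on the bench to the robot's right at the start. May be absent (None)
- bottle4: square white plastic bottle, body 58 x 58 x 60 mm with a round cap 46 mm across and 20 mm high on top, about 0.12 kg; origin at the middle of the square body (30 mm above its underside), z towards the cap, x and y square to the side faces; stands on the bench to the robot's right at the start. May be absent (None)
- carton: brown carton 80 x 120 x 45 mm on the far side of the bench, beyond the bottles, bystander; origin under its centre
- scanner: grey hand scanner about 130 x 50 x 40 mm lying close to the robot's left front, bystander; origin on its underside
- tape: roll of clear tape lying flat, 100 mm across, 48 mm high, close in front of the robot, bystander; origin under its centre
Not all that is in view belongs to the job. What is shaped like the bottle2 but yellow is not meant. What is shaped like the bottle3 but green is not meant.

How it is judged:
By the outcome, as a careful person would: the job done as asked, in the order asked, and still so for the second after the job is handed in, with the robot touching nothing.
Of bottle1, bottle2, bottle3, bottle4 only 2 to 4 are there at a start; the rules pass over those that are not, and their reading is None.
At some moment in a run one of bottle1, bottle2, bottle3, bottle4 may be knocked a few centimetres aside while the robot is not near it.
Once in a run the grip may slacken for a moment while it holds something.
It also fails if it takes over 210 s, if anything falls off the work surface, if the arm or the gripper's body presses on something with over 40 N, if the wrist force passes 120 N, or if a joint passes its speed limit or range.

## Working session

There is one attempt and no reset: what is moved stays moved. The work goes in short steps, each a Python script; the robot and the scene stay as the last script left them, time stands still between calls to the robot, and variables do not carry over. Pictures are saved under pics/ and viewed, about 12 in all and at most 16, crops included, and the job is handed in when it is done.

```bash
mkdir -p pics; cat > h.py <<'E'
import numpy as np, cv2
from scipy.spatial.transform import Rotation as R
from workcell import env
def camR(f):
    o=np.array(f["orientation"]); 
    return R.from_euler('xyz',o,degrees=True).as_matrix() if o.size==3 else (o if o.shape==(3,3) else R.from_quat(o).as_matrix())
def K(f): return np.array([[f["fx"],0,f["cx"]],[0,f["fy"],f["cy"]],[0,0,1.]])
def project(f,p):
    p=np.atleast_2d(p); c=(p-np.array(f["position"]))@camR(f); c=c*[1,-1,-1]
    return cv2.projectPoints(c.reshape(-1,1,3),np.zeros(3),np.zeros(3),K(f),np.array(f["D"],float))[0].reshape(-1,2)
def ray(f,uv):
    n=cv2.undistortPoints(np.array(uv,float).reshape(-1,1,2),K(f),np.array(f["D"],float)).reshape(-1,2)
    d=np.c_[n[:,0],-n[:,1],-np.ones(len(n))]@camR(f).T
    return np.array(f["position"]),d
def onplane(f,uv,z):
    o,d=ray(f,uv); return o+d*((z-o[2])/d[:,2])[:,None]
E
cat > a.py <<'E'
from h import *
s=env.read_state(); print({k:np.round(v,3) for k,v in s.items()})
for c in ("top","side","wrist"):
    f=env.grab_frame(c); cv2.imwrite(f"pics/{c}0.png",f["image"])
    print(c,np.round(f["position"],3),f["orientation"],f["fx"],f["cx"],f["cy"],f["D"])
    if c=="wrist": continue
    for t in ("hoist","pawl_grip","tray_pointer","clip_mark","tray_in","gate_bar","gate","bottle1","carton","scanner","tape"):
        try: print(t,[(np.round(d["xyz"],3).tolist(),round(d["score"],2),project(f,d["xyz"])[0].astype(int).tolist()) for d in env.search_frame(f,t)][:7])
        except Exception as e: print(t,repr(e))
E
python3 a.py
```

```text
{'clock': np.float64(0.0), 'joint_positions': array([-5.0042e+01,  2.2091e+01,  3.7800e-01, -2.9000e-02, -6.8411e+01,
       -1.4815e+01]), 'qvel': array([-0.013, -0.065, -0.005,  0.058,  0.024, -0.089]), 'joint_torque': array([-0.0000e+00, -3.9067e+01,  1.8740e+01,  4.2200e+00,  1.1000e-02,
       -0.0000e+00]), 'position': array([ 0.265, -0.565,  0.183]), 'tool_rot': array([-8.9873e+01,  6.0000e-03,  2.5132e+01]), 'force': array([-0.485, -1.2  , -0.52 ]), 'wrist_torque': array([ 0.013, -0.018, -0.032]), 'opening': np.float64(1.005)}
top [ 0.269 -0.047  1.512] [ 11.89380807  -0.34423826 -87.46206007] 524.607850286603 321.65144086238945 238.3771430477464 [-0.0445195  0.         0.         0.         0.       ]
hoist [([0.566, 0.191, 0.222], 0.68, [229, 224])]
pawl_grip [([0.558, 0.428, 0.162], 0.82, [144, 228]), ([0.579, -0.285, 0.061], 0.58, [407, 240])]
tray_pointer [([0.576, 0.134, 0.219], 0.86, [252, 221])]
clip_mark [([0.536, 0.324, 0.171], 0.65, [181, 237])]
tray_in [([0.579, 0.134, 0.22], 0.76, [252, 220])]
gate_bar [([0.57, 0.021, 0.356], 0.93, [294, 212]), ([0.331, 0.217, 0.
[... 1016 characters left out ...]
2, 0.022, 0.282], 0.79, [337, 206])]
bottle1 [([0.58, -0.304, 0.059], 0.91, [371, 342]), ([0.555, -0.407, 0.056], 0.76, [376, 377]), ([0.587, -0.182, 0.047], 0.65, [358, 308]), ([0.456, -0.43, 0.057], 0.59, [343, 396]), ([0.571, -0.523, 0.058], 0.55, [398, 416]), ([0.45, -0.309, 0.021], 0.53, [327, 362]), ([0.75, -0.221, 0.048], 0.25, [414, 304])]
carton [([0.75, -0.219, 0.046], 0.62, [413, 304]), ([0.555, -0.41, 0.056], 0.35, [376, 379])]
scanner [([0.354, 0.251, 0.038], 0.72, [252, 224])]
tape []
wrist [ 0.191 -0.602  0.384] [-1.75025922e+01  5.31853004e-03  1.15148860e+02] 389.4348925901564 316.08226605619194 247.08240299931074 [-0.07120895  0.          0.          0.          0.        ]
```

View pics/top0.png

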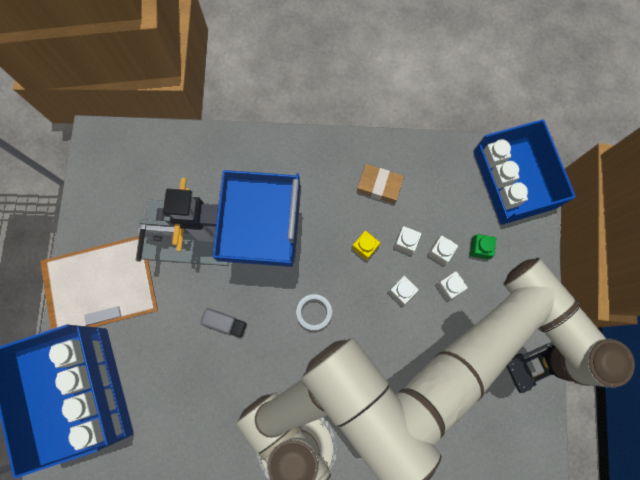

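View pics/side0.png

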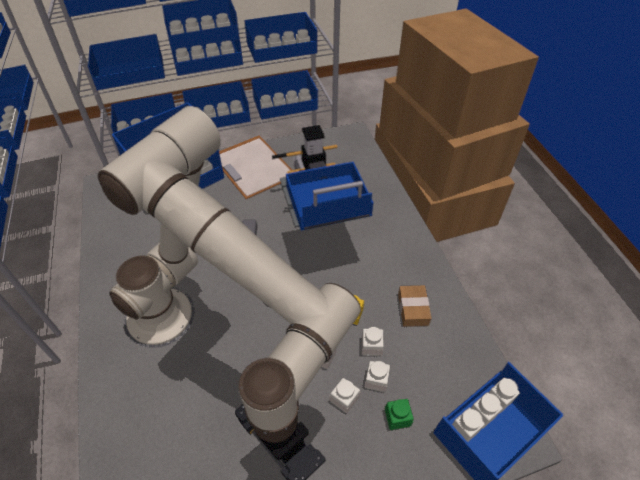

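The top view shows four loose white bottles at (408,240), (444,251), (404,291) and (452,286). These could be mistaken for them:
- the yellow bottle at (366,246)
- the green bottle at (484,246)
- white bottles in the bins at (505,172) and (75,395), which aren't loose

The pawl grip is the black bar at about (140,243), the mast top is at about (180,203), and brass bars stick out at (183,184) and (178,237). I'll check these in a close crop.

```bash
python3 - <<'E'
import cv2
i=cv2.imread("pics/top0.png")[155:275,125:305]
cv2.imwrite("pics/crop1.png",cv2.resize(i,None,fx=4.4,fy=4.4,interpolation=cv2.INTER_CUBIC))
E
```

```text
(no output)
```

View pics/crop1.png

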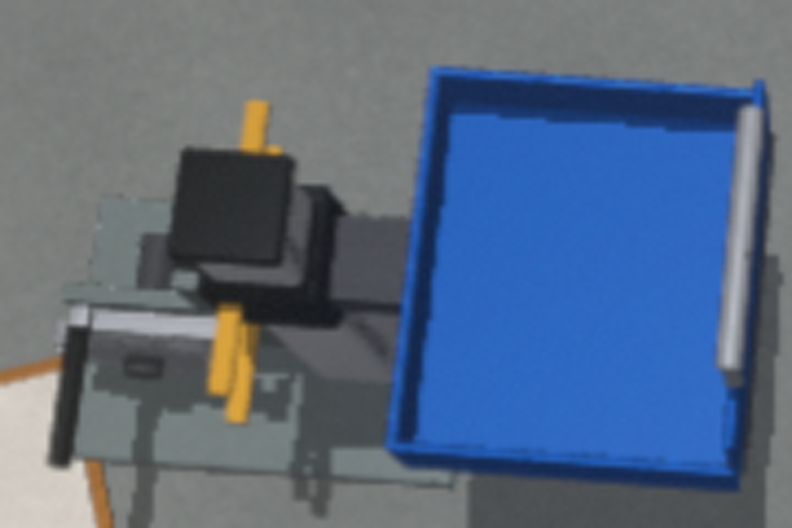

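The crop shows these, in full-frame pixels:
- **Pawl grip:** black bar from (142,229) to (139,261).
- **Gate bar:** (295,179) to (291,241).
- **Brass bars:** two of them, crossing the mast at about x=176–184.
- **Mast cap:** centred at (178,202).

Next I'll compute a rough hoist frame and take wrist views.

```bash
cat > b.py <<'E'
from h import *
f=env.grab_frame("top")
c=lambda *p:np.array(p)/4.4+[125,155]
gb=onplane(f,c((748,108),(731,376)),.358); pg=onplane(f,c((77,325),(60,465)),.166); mt=onplane(f,c((182,150),(293,157),(280,263),(170,255)),.35)
br=onplane(f,c((258,102),(218,393)),.26)
for n,a in(("gate",gb),("pawl",pg),("brass",br)):
    d=a[0]-a[1]; print(n,a.round(3).tolist(),"mid",a.mean(0).round(3),"len",np.linalg.norm(d).round(3),"yaw",np.degrees(np.arctan2(d[1],d[0])).round(1))
print(mt.round(3).tolist(),mt.mean(0))
E
python3 b.py
python3 - <<'E'
from h import *
# candidate view poses: tool leaning to -x side (points +x,down), jaws along hoist y
for yaw in (-4,):
  for tilt in (30,40,55):
    Rt=R.from_euler('z',yaw,degrees=True)*R.from_euler('y',-tilt,degrees=True)*R.from_euler('x',-90,degrees=True)
    e=Rt.as_euler('xyz',degrees=True)
    print(tilt,e.round(1),Rt.as_matrix()[:,1].round(2),env.inverse_kinematics([.45,.40,.22],e),env.inverse_kinematics([.54,.43,.15],e))
E
```

```text
gate [[0.647, 0.024, 0.358], [0.504, 0.025, 0.358]] mid [0.576 0.025 0.358] len 0.143 yaw -0.3
pawl [[0.556, 0.431, 0.166], [0.471, 0.432, 0.166]] mid [0.514 0.431 0.166] len 0.085 yaw -0.3
brass [[0.671, 0.309, 0.26], [0.501, 0.315, 0.26]] mid [0.586 0.312 0.26 ] len 0.169 yaw -1.8
[[0.614, 0.321, 0.35], [0.612, 0.262, 0.35], [0.555, 0.264, 0.35], [0.556, 0.321, 0.35]] [0.58429839 0.29212821 0.35      ]
30 [-90. -30.  -4.] [ 0.5  -0.03 -0.87] [ 70.13300297   9.76421737 -31.29896613  40.49735995 -47.78179013
 168.32074671] [ 60.92212358  20.63340499 -28.4265342   48.02586145 -37.52764617
 166.98609867]
40 [-90. -40.  -4.] [ 0.64 -0.04 -0.77] [ 70.97859398   9.22114979 -40.71305563  59.50776903 -46.09285868
 149.64112514] [ 58.70568563  19.98866964 -38.2632182   75.05891746 -36.2428725
 142.27197105]
55 [-90. -55.  -4.] [ 0.82 -0.06 -0.57] [ 69.98330377  11.47540511 -50.32203708  84.78370615 -52.24423535
 125.06719374] [ 56.0509815   22.58580898 -45.72811205 103.32058685 -46.83562734
 116.03789251]
```

```bash
cat >> h.py <<'E'
def ori(tilt,yaw=-1.2,flip=0):
    Rt=R.from_euler('z',yaw,degrees=True)*R.from_euler('y',-tilt,degrees=True)*R.from_euler('x',-90,degrees=True)
    if flip: Rt=Rt*R.from_euler('y',180,degrees=True)
    return Rt.as_euler('xyz',degrees=True)
def say(f,t,n=6):
    L=env.search_frame(f,t); print(t,[(np.round(d["xyz"],3).tolist(),round(d["score"],2),project(f,d["xyz"])[0].astype(int).tolist()) for d in L][:n]); return L
E
python3 - <<'E'
from h import *
p=env.read_state()["position"]
env.move_straight([p[0],p[1]+.06,.45],rate=.3)
env.goto([.40,.0,.47],ori(30)); env.goto([.40,.40,.36],ori(30))
f=env.grab_frame("wrist"); cv2.imwrite("pics/w1.png",f["image"]); print(f["position"],env.read_state()["clock"])
for t in ("pawl_grip","tray_pointer","clip_mark"): say(f,t)
E
```

```text
Traceback (most recent call last):
workcell.Unreachable: the arm cannot take that pose within its joint ranges
```

```bash
python3 - <<'E'
from h import *
s=env.read_state(); print(s["joint_positions"].round(0),s["position"].round(3))
for t in (0,15,30):
  for p in ([.4,0,.47],[.45,0,.42],[.5,-.1,.42],[.40,.40,.36],[.42,.42,.30],[.46,.42,.28]):
    for fl in (0,1):
      q=env.inverse_kinematics(p,ori(t,flip=fl)); print(t,p,fl,None if q is None else np.round(q))
E
```

```text
[  42.  -25.  -20.   21.  -74. -135.] [ 0.4  -0.    0.47]
0 [0.4, 0, 0.47] 0 [  24.   -5.    8.   -0. -102. -115.]
0 [0.4, 0, 0.47] 1 [ 156.  -63.    8.    0. -161.  -68.]
0 [0.45, 0, 0.42] 0 [  21.    0.    5.   -0.  -95. -112.]
0 [0.45, 0, 0.42] 1 [ 21.   0.   5.  -0. -95.  68.]
0 [0.5, -0.1, 0.42] 0 [  7.   7.  12.  -0. -96. -98.]
0 [0.5, -0.1, 0.42] 1 [  7.   7.  12.  -0. -96.  82.]
0 [0.4, 0.4, 0.36] 0 [  61.   12.   11.   -0.  -89. -153.]
0 [0.4, 0.4, 0.36] 1 [ 61.  12.  11.   0. -89.  27.]
0 [0.42, 0.42, 0.3] 0 [  61.   16.    8.   -0.  -82. -152.]
0 [0.42, 0.42, 0.3] 1 [ 61.  16.   8.   0. -82.  28.]
0 [0.46, 0.42, 0.28] 0 [  57.   19.   10.   -0.  -81. -148.]
0 [0.46, 0.42, 0.28] 1 [ 57.  19.  10.   0. -81.  32.]
15 [0.4, 0, 0.47] 0 [  31.  -15.   -5.    8.  -87. -122.]
15 [0.4, 0, 0.47] 1 [ 151.  -60.   -8.   17. -155.  -48.]
15 [0.45, 0, 0.42] 0 [  26.  -10.   -8.    7.  -79. -118.]
15 [0.45, 0, 0.42] 1 [ 155.  -68.  -11.   17. -159.  -51.]
15 [0.5, -0.1, 0.42] 0 [   9.   -3.   -0.    3.  -78. -100.]
15 [0.5, -0.1, 0.42] 1 [  9.  -3.  -0.   3. -78.  80.]
15 [0.4, 0.4, 0.36
[... 255 characters left out ...]
  15.  -66. -161.]
15 [0.46, 0.42, 0.28] 1 [ 65.  13.  -6.  15. -66.  19.]
30 [0.4, 0, 0.47] 0 [  42.  -25.  -20.   21.  -74. -135.]
30 [0.4, 0, 0.47] 1 [ 144.  -58.  -23.   31. -146.  -32.]
30 [0.45, 0, 0.42] 0 [  34.  -20.  -23.   19.  -63. -130.]
30 [0.45, 0, 0.42] 1 [ 151.  -66.  -27.   31. -153.  -38.]
30 [0.5, -0.1, 0.42] 0 [  11.  -12.  -14.    7.  -59. -105.]
30 [0.5, -0.1, 0.42] 1 [ 11. -12. -14.   7. -59.  75.]
30 [0.4, 0.4, 0.36] 0 None
30 [0.4, 0.4, 0.36] 1 [ 78.   2. -18.  32. -67.  -1.]
30 [0.42, 0.42, 0.3] 0 [ 75.   6. -23.  35. -59. 176.]
30 [0.42, 0.42, 0.3] 1 [ 75.   6. -23.  35. -59.  -4.]
30 [0.46, 0.42, 0.28] 0 None
30 [0.46, 0.42, 0.28] 1 [ 70.   9. -23.  36. -54.  -2.]
```

```bash
python3 - <<'E'
from h import *
env.goto([.40,.40,.38],ori(15))
f=env.grab_frame("wrist"); cv2.imwrite("pics/w1.png",f["image"]); print(f["position"],env.read_state()["clock"])
for t in ("pawl_grip","tray_pointer","clip_mark"): say(f,t)
E
```

```text
[0.26862119 0.40112543 0.55257407] 5.7917
pawl_grip [([0.563, 0.421, 0.158], 0.6, [336, 275]), ([0.548, 0.03, 0.223], 0.44, [4, 302])]
tray_pointer [([0.522, 0.17, 0.232], 0.79, [105, 289])]
clip_mark [([0.581, 0.329, 0.173], 0.57, [263, 294])]
```

View pics/w1.png

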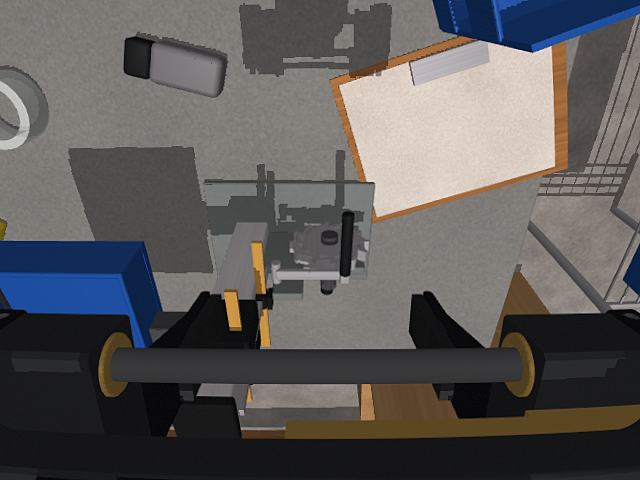

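The wrist view shows the pawl grip bar from (348,213) to (345,275). The higher, wider brass pointer ends at about (232,290), and the lower clip bar's near end is at about (257,242). I'll triangulate all of these against the top image.

```bash
cat >> h.py <<'E'
def tri(*obs):
    A=np.zeros((3,3));b=np.zeros(3);L=[]
    for f,uv in obs:
        o,d=ray(f,[uv]);d=d[0]/np.linalg.norm(d[0]);P=np.eye(3)-np.outer(d,d);A+=P;b+=P@o;L.append((o,P))
    x=np.linalg.solve(A,b);return x,[round(float(np.linalg.norm(P@(x-o)))*1e3,1) for o,P in L]
E
python3 - <<'E'
from h import *
t=env.grab_frame("top"); w=env.grab_frame("wrist")
cv2.imwrite("pics/w1c.png",cv2.resize(w["image"][200:360,200:370],None,fx=3.6,fy=3.6,interpolation=cv2.INTER_CUBIC))
c=lambda *p:np.array(p)/4.4+[125,155]
print("pointer",tri((t,c(218,393)),(w,(233,290))))
print("clip",tri((t,c(237,422)),(w,(257,242))))
print("grip free",tri((t,c(60,465)),(w,(348,212))),"other",tri((t,c(77,325)),(w,(345,276))))
E
```

```text
pointer (array([0.50216767, 0.31578236, 0.25902781]), [0.9, 0.9])
clip (array([0.50163142, 0.32796949, 0.17214574]), [1.1, 1.1])
grip free (array([0.47186729, 0.43328904, 0.16137224]), [0.0, 0.0]) other (array([0.55599495, 0.43066166, 0.16860847]), [0.4, 0.4])
```

View pics/w1c.png

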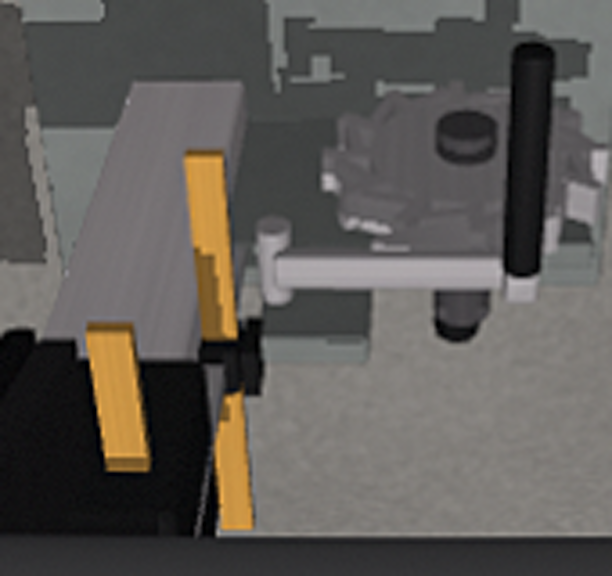

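Triangulated, the pointer is at z≈0.259 and the clip at z≈0.172, so the tray has about 87 mm to go. The grip point is about (0.503, 0.432, 0.162). Next I'll take the grip and do a first, short release.

```bash
cat >> h.py <<'E'
O15=ori(15); D15=R.from_euler('xyz',O15,degrees=True).as_matrix()[:,1]
GR=np.array([.503,.432,.162])
def tcp(g): return np.asarray(g)+.019*D15
def release(t):
    env.gripper_to(.5,10)
    env.move_straight(tcp(GR+[-.0,0,.06]),O15,rate=.2); env.move_straight(tcp(GR),O15,rate=.08,force_limit=15)
    env.gripper_to(0,12); print("opening",env.read_state()["opening"])
    c0=env.read_state()["clock"]
    env.move_straight(tcp(GR+[0,-.0104,.0289]),rate=.12); c1=env.read_state()["clock"]
    env.dwell(t); c2=env.read_state()["clock"]; env.gripper_to(.5); c3=env.read_state()["clock"]
    print("lift",c1-c0,"hold",c2-c1,"open",c3-c2,"force",env.read_state()["force"].round(1))
    env.move_straight(tcp(GR+[0,-.005,.10]),rate=.2)
    env.goto([.40,.40,.38],O15)
    w=env.grab_frame("wrist"); return w
E
python3 - <<'E'
from h import *
w=release(.7)
cv2.imwrite("pics/w2c.png",cv2.resize(w["image"][200:360,200:370],None,fx=3.6,fy=3.6,interpolation=cv2.INTER_CUBIC))
cv2.imwrite("pics/w2.png",w["image"]); print(w["position"],env.read_state()["clock"])
for z in (.26,.24,.22,.21,.20,.19,.18,.17): print(z,project(w,[.502,.3158,z])[0].round(1))
E
```

```text
opening 0.006705904587438779
lift 0.40830000000000055 hold 0.6999999999999993 open 0.9749999999999996 force [ 0.7 -0.9 -0.2]
[0.26847235 0.40234375 0.54954181] 13.475
0.26 [231.6 292.5]
0.24 [235.3 279.8]
0.22 [238.7 268.2]
0.21 [240.3 262.7]
0.2 [241.8 257.5]
0.19 [243.3 252.5]
0.18 [244.7 247.6]
0.17 [246.1 242.9]
```

View pics/w2c.png

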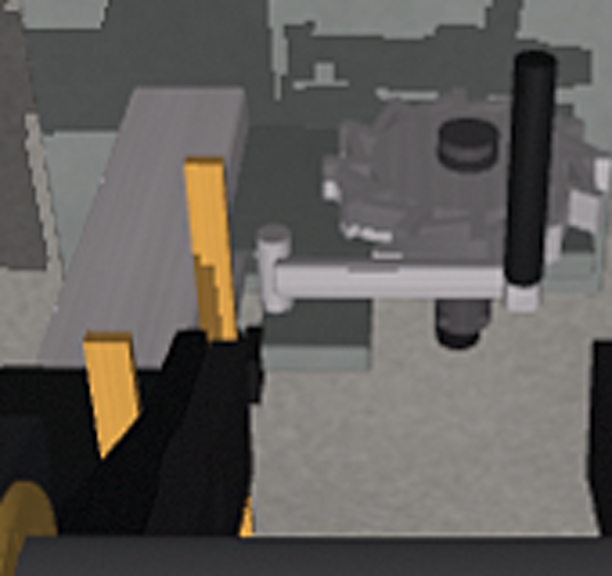

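The tray hasn't moved. The fingers shut to 0.007, so they missed the bar. I'll redo the approach step by step and look.

```bash
python3 - <<'E'
from h import *
env.move_straight(tcp(GR+[0,0,.06]),O15,rate=.2)
print(env.move_straight(tcp(GR),O15,rate=.08,force_limit=15))
s=env.read_state(); print(s["position"],tcp(GR),s["tool_rot"],s["force"],s["opening"])
w=env.grab_frame("wrist"); cv2.imwrite("pics/w3.png",w["image"]); print(project(w,[GR,GR-[.032,0,0],GR+[.05,0,0],s["position"]]).round(0).tolist())
t=env.grab_frame("top"); cv2.imwrite("pics/t3.png",t["image"])
E
```

```text
False
[0.5082193  0.43233597 0.14433274] [0.50791648 0.43189701 0.14364741] [-89.94075345 -15.04673677  -1.20220586] [-0.18849787 -0.37548049  0.14787163] 0.49839352555814215
[[316.0, 294.0], [315.0, 241.0], [318.0, 361.0], [317.0, 281.0]]
```

View pics/w3.png

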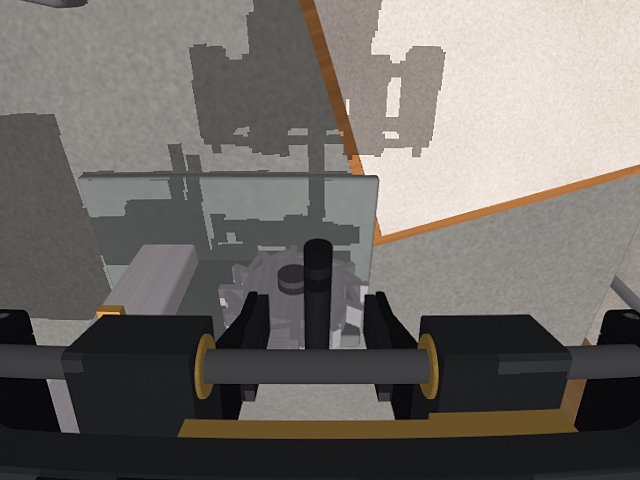

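```bash
python3 - <<'E'
from h import *
env.gripper_to(0,12); s=env.read_state(); print(s["opening"],s["force"].round(1),s["position"].round(4))
env.dwell(.3); print(env.read_state()["opening"])
w=env.grab_frame("wrist"); cv2.imwrite("pics/w4c.png",cv2.resize(w["image"][200:440,200:450],None,fx=2.4,fy=2.4,interpolation=cv2.INTER_CUBIC))
E
```

```text
0.011048483059563456 [-0.5 -0.2  0.9] [0.5079 0.4319 0.1436]
0.003769552252659464
```

View pics/w4c.png

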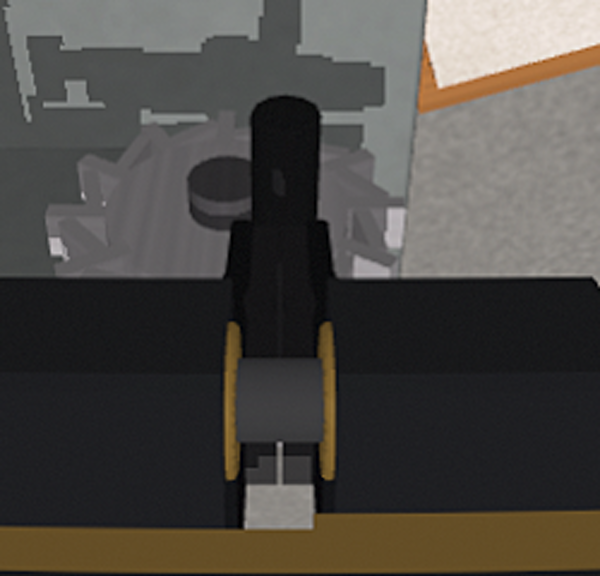

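The fingers shut without touching the bar. By perspective their tips look as if they end above it, so I'll probe down gently with the fingers shut to find the real bar height relative to the tips.

```bash
python3 - <<'E'
from h import *
env.move_straight(tcp(GR+[0,0,.04]),rate=.1); env.dwell(.3)
f0=env.read_state()["force"]; print("f0",f0.round(2))
r=env.move_straight(tcp(GR+[0,0,-.03]),rate=.02,force_limit=4)
s=env.read_state(); print(r,s["position"].round(4),s["force"].round(2))
w=env.grab_frame("wrist"); cv2.imwrite("pics/w5.png",w["image"])
t=env.grab_frame("top"); cv2.imwrite("pics/t5.png",t["image"])
a=cv2.resize(w["image"][180:440,200:450],(500,520)); b=cv2.resize(t["image"][190:290,115:190],None,fx=4,fy=4,interpolation=cv2.INTER_CUBIC)
c=np.zeros((520,800,3),np.uint8); c[:,:500]=a; c[:400,500:800]=b; cv2.imwrite("pics/c5.png",c)
E
```

```text
f0 [-0.43 -0.38 -0.61]
True [0.5082 0.4323 0.1328] [-0.96 -0.22  3.54]
```

View pics/c5.png

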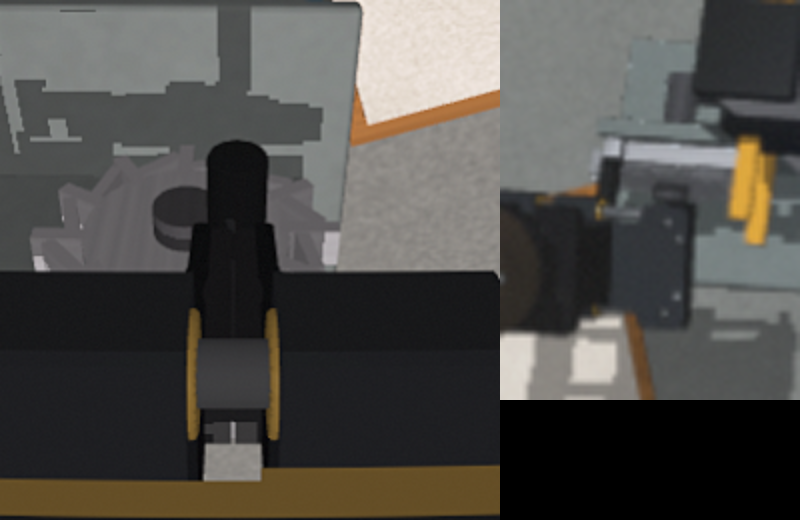

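The closed tips touched something at TCP z=0.133. The picture shows them resting on top of the bar, which means the real tips are about 38 mm behind the reported TCP. I'll grip about 24 mm lower and check that the opening reads about 0.16 (14 mm).

```bash
python3 - <<'E'
from h import *
s=env.read_state(); p=s["position"]
env.move_straight(p+[0,0,.03],rate=.1); env.gripper_to(.5,12); env.dwell(.2)
off=D15*.026
r=env.move_straight(np.array([p[0],p[1],.1328])+[.006,0,-.025],rate=.05,force_limit=6); s=env.read_state(); print(r,s["position"],s["force"].round(2))
env.gripper_to(0,12); s=env.read_state(); print(s["opening"],s["force"].round(2),s["clock"])
E
```

```text
False [0.51429659 0.43262942 0.10831346] [0.02 0.88 0.23]
0.15879193500564517 [-0.18  0.68  0.07] 23.7667
```

Gripped, opening 0.159. Now the release.

```bash
cat >> h.py <<'E'
PG=np.array([.5143,.4324,.1083])
def release2(t,grip=True):
    if grip:
        env.gripper_to(.5,12); env.move_straight(PG+[0,0,.06],O15,rate=.2); env.move_straight(PG,O15,rate=.08,force_limit=8); env.gripper_to(0,12)
        print("opening",env.read_state()["opening"])
    c0=env.read_state()["clock"]
    env.move_straight(PG+[0,-.0104,.0289],rate=.12); c1=env.read_state()["clock"]; f=env.read_state()["force"].round(1)
    env.dwell(t); c2=env.read_state()["clock"]; env.gripper_to(.5); c3=env.read_state()["clock"]
    print("lift",c1-c0,"hold",c2-c1,"open",c3-c2,"force",f)
    env.move_straight(PG+[0,-.005,.10],rate=.2); env.goto([.40,.40,.38],O15)
    return env.grab_frame("wrist")
E
python3 - <<'E'
from h import *
w=release2(.7,False)
cv2.imwrite("pics/w6c.png",cv2.resize(w["image"][200:360,200:370],None,fx=3.6,fy=3.6,interpolation=cv2.INTER_CUBIC))
for z in (.26,.24,.22,.21,.20,.19,.18,.17): print(z,((project(w,[.502,.3158,z])[0]-200)*3.6).round(1))
print(env.read_state()["clock"])
E
```

```text
lift 0.40830000000000055 hold 0.6999999999999993 open 0.8082999999999991 force [-4.5  4.7  2.6]
0.26 [114.1 333.2]
0.24 [127.3 287.5]
0.22 [139.6 245.6]
0.21 [145.3 226. ]
0.2 [150.8 207.1]
0.19 [156.2 188.9]
0.18 [161.3 171.4]
0.17 [166.2 154.6]
27.0833
```

View pics/w6c.png

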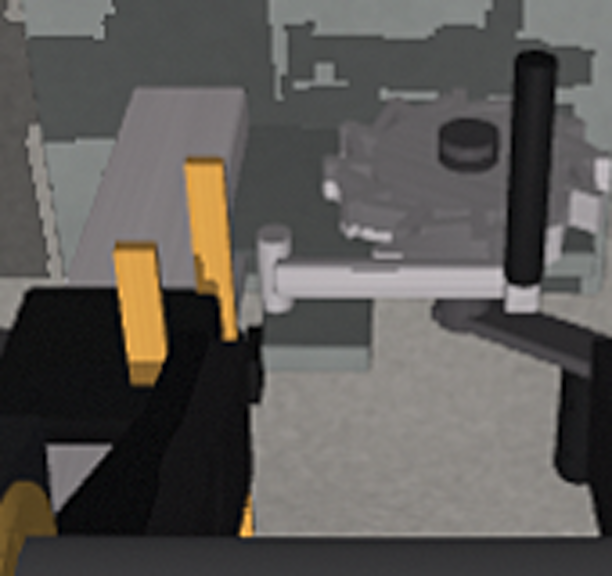

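The pointer end moved from crop row 335 to 243, so the tray sank about 42 mm, or 4 teeth. About 44 mm remain, so I'll repeat the same release.

```bash
python3 - <<'E'
from h import *
w=release2(.7)
cv2.imwrite("pics/w7.png",w["image"])
cv2.imwrite("pics/w7c.png",cv2.resize(w["image"][200:360,200:370],None,fx=3.6,fy=3.6,interpolation=cv2.INTER_CUBIC))
for z in (.2,.19,.18,.17,.16): print(z,((project(w,[.502,.3158,z])[0]-200)*3.6).round(1),((project(w,[.502,.329,z])[0]-200)*3.6).round(1))
print(env.read_state()["clock"])
E
```

```text
opening 0.15719614399830745
lift 0.40830000000000055 hold 0.6999999999999993 open 0.8082999999999991 force [-4.4  4.4  1.8]
0.2 [150.8 207.1] [194.4 206.4]
0.19 [156.2 188.9] [198.9 188.2]
0.18 [161.3 171.4] [203.2 170.8]
0.17 [166.2 154.6] [207.3 153.9]
0.16 [171.  138.4] [211.3 137.8]
33.5083
```

View pics/w7c.png

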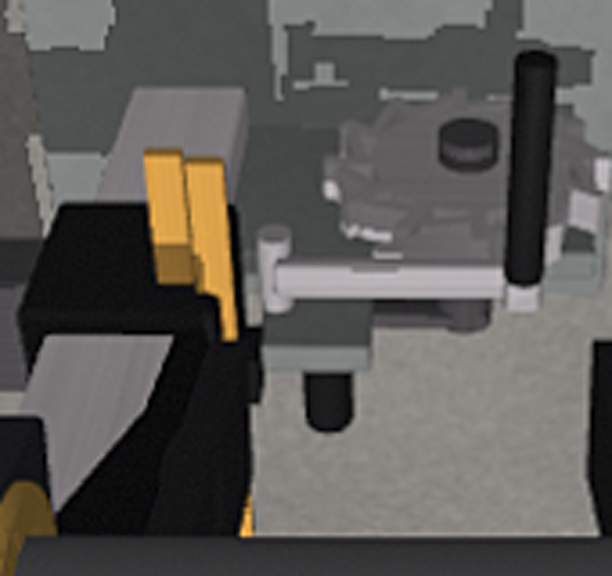

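The pointer's near end is now at crop row ~150 and the clip's at ~159, so the pointer is level or slightly low by 5–6 mm. I'll take a flatter view to measure that properly.

```bash
python3 - <<'E'
from h import *
ok=None
for t in (50,45,40,35):
  for p in ([.40,.33,.25],[.40,.30,.27],[.38,.33,.30],[.36,.36,.30]):
    q=env.inverse_kinematics(p,ori(t))
    if q is not None:
        print(t,p,np.round(q)); ok=ok or (t,p)
if ok:
    t,p=ok; env.goto(p,ori(t)); w=env.grab_frame("wrist"); cv2.imwrite("pics/w8.png",w["image"])
    uv=project(w,[.502,.32,.17])[0].astype(int); print(uv,w["position"],env.read_state()["clock"])
    x,y=uv; cv2.imwrite("pics/w8c.png",cv2.resize(w["image"][y-50:y+50,x-60:x+60],None,fx=5,fy=5,interpolation=cv2.INTER_CUBIC))
    for z in (.18,.175,.17,.165,.16): print(z,((project(w,[[.502,.3158,z],[.502,.329,z]])-uv+[60,50])*5).round(0).tolist())
E
```

```text
50 [0.4, 0.33, 0.25] [ 75.  -1. -55.  73. -51. 137.]
50 [0.4, 0.3, 0.27] [ 75.  -5. -56.  70. -52. 141.]
50 [0.38, 0.33, 0.3] [ 83.  -5. -51.  63. -59. 144.]
50 [0.36, 0.36, 0.3] [ 87.  -3. -48.  60. -62. 143.]
45 [0.4, 0.33, 0.25] [ 76.  -2. -52.  64. -50. 145.]
45 [0.4, 0.3, 0.27] [ 76.  -6. -52.  62. -51. 149.]
45 [0.38, 0.33, 0.3] [ 82.  -5. -47.  56. -58. 151.]
45 [0.36, 0.36, 0.3] [ 87.  -3. -44.  54. -61. 149.]
40 [0.4, 0.33, 0.25] [ 76.  -2. -48.  56. -49. 153.]
40 [0.4, 0.3, 0.27] [ 75.  -6. -48.  53. -51. 157.]
40 [0.38, 0.33, 0.3] [ 81.  -5. -43.  49. -58. 159.]
40 [0.36, 0.36, 0.3] [ 85.  -3. -40.  48. -60. 156.]
35 [0.4, 0.33, 0.25] [ 75.  -2. -43.  47. -50. 162.]
35 [0.4, 0.3, 0.27] [ 74.  -6. -44.  45. -52. 166.]
35 [0.38, 0.33, 0.3] [ 80.  -5. -38.  42. -58. 166.]
35 [0.36, 0.36, 0.3] [ 84.  -3. -36.  41. -61. 163.]
[307 229] [0.19373322 0.33383899 0.31463585] 37.875
0.18 [[278.0, 304.0], [355.0, 303.0]]
0.175 [[279.0, 277.0], [355.0, 277.0]]
0.17 [[279.0, 251.0], [355.0, 251.0]]
0.165 [[280.0, 225.0], [355.0, 225.0]]
0.16 [[280.0, 200.0], [355.0, 199.0]]
```

View pics/w8c.png

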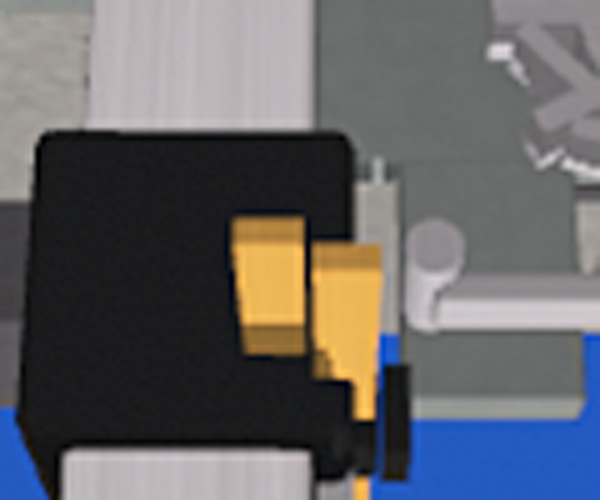

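In this flatter view (image up is world down) the pointer end face is centred at row 228, giving z≈0.1655. The clip's is at row 256, giving z≈0.171. That's 5.5 mm low, or 9 teeth sunk. One tooth higher would be 5 mm high, which is no better, so I'm keeping it. Now the gate: I'll measure its bar and the tray.

```bash
python3 - <<'E'
from h import *
env.goto([.40,.30,.42],ori(15)); env.goto([.42,.02,.40],ori(15))
w=env.grab_frame("wrist"); cv2.imwrite("pics/w9.png",w["image"]); print(w["position"])
for t in ("gate_bar","tray_in","bottle1"): say(w,t)
t=env.grab_frame("top"); cv2.imwrite("pics/t9.png",t["image"])
for n in ("gate_bar","tray_in","bottle1"): say(t,n,8)
m=env.trace(t,"gate_bar")[0]["mask"]; cv2.imwrite("pics/m9.png",m*255)
cv2.imwrite("pics/t9c.png",np.hstack([w["image"][:,:],cv2.resize(t["image"][150:290,180:320],(480,480),interpolation=cv2.INTER_CUBIC)])[:, :])
c=np.hstack([cv2.resize(w["image"],(427,320)),cv2.resize(t["image"][155:275,180:315],(373,320),interpolation=cv2.INTER_CUBIC)]); cv2.imwrite("pics/c9.png",c); print(env.read_state()["clock"])
E
```

```text
[0.28869908 0.02264719 0.57153569]
gate_bar [([0.529, 0.026, 0.262], 0.57, [324, 283])]
tray_in [([0.559, 0.407, 0.16], 0.66, [612, 247]), ([0.562, 0.141, 0.124], 0.61, [407, 237]), ([0.456, -0.4, 0.055], 0.19, [23, 156])]
bottle1 [([0.546, -0.386, 0.06], 0.95, [52, 213]), ([0.555, -0.16, 0.058], 0.86, [197, 214]), ([0.436, -0.269, 0.067], 0.84, [100, 141]), ([0.456, -0.401, 0.054], 0.72, [23, 156]), ([0.73, -0.2, 0.049], 0.68, [194, 300]), ([0.542, -0.314, 0.059], 0.57, [95, 209])]
gate_bar [([0.571, 0.02, 0.264], 0.92, [296, 221])]
tray_in [([0.589, 0.135, 0.123], 0.81, [256, 225])]
bottle1 [([0.438, -0.278, 0.057], 0.9, [404, 290]), ([0.572, -0.499, 0.06], 0.88, [482, 246]), ([0.454, -0.408, 0.058], 0.82, [450, 286]), ([0.555, -0.388, 0.062], 0.73, [443, 250]), ([0.552, -0.317, 0.059], 0.68, [418, 250]), ([0.56, -0.169, 0.058], 0.58, [366, 245])]
43.65[ WARN:0@3.729] global loadsave.cpp:1063 imwrite_ Unsupported depth image for selected encoder is fallbacked to CV_8U.
```

View pics/c9.png

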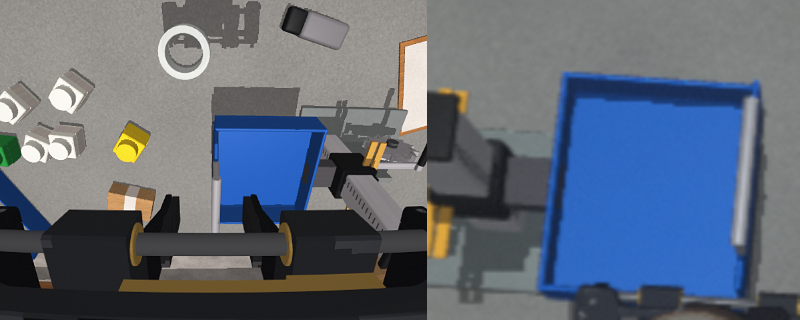

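The right crop shows the gate bar from (752,98) to (738,245), and the net puts it at (0.571, 0.020, 0.264). One bottle has been knocked, from (0.579,-0.285) to (0.552,-0.317). Next I'll compute the bar line and fold the gate.

```bash
cat >> h.py <<'E'
GO=.055
def tcp0(g,o): return np.asarray(g)+GO*R.from_euler('xyz',o,degrees=True).as_matrix()[:,1]
E
python3 - <<'E'
from h import *
t=env.grab_frame("top"); px=lambda x,y:((x-427)/2.763+180,y/2.667+155)
a=onplane(t,[px(752,98),px(738,245)],.266); print(a.round(4).tolist(),a.mean(0).round(4),np.degrees(np.arctan2(a[0,1]-a[1,1],a[0,0]-a[1,0])))
m=cv2.imread("pics/m9.png",0)>0; ys,xs=np.nonzero(m); b=onplane(t,np.c_[xs,ys],.263); c=b[:,:2].mean(0); u=np.linalg.svd(b[:,:2]-c,full_matrices=0)[2][0]; print("mask",c.round(4),u.round(3),np.ptp((b[:,:2]-c)@u))
E
```

```text
[[0.6462, 0.0219, 0.266], [0.5071, 0.0267, 0.266]] [0.5766 0.0243 0.266 ] -1.959038948253894
mask [0.5601 0.023 ] [-1.     0.012] 0.19874428894574325
```

```bash
cat >> h.py <<'E'
O0=ori(0,yaw=-1.5); HY=R.from_euler('z',-1.5,degrees=True)
HINGE=np.array([.576,.0240,.1255])
def bar(th): return HINGE+HY.apply([0,-.135*np.sin(th),.135*np.cos(th)])
E
python3 - <<'E'
from h import *
env.goto(tcp0(bar(0)+[0,0,.07],O0),O0); env.gripper_to(.5,20); env.dwell(.2)
print(env.move_straight(tcp0(bar(0),O0),O0,rate=.1,force_limit=8)); env.gripper_to(0,20); s=env.read_state(); print(s["opening"],s["force"].round(1),s["position"].round(4))
fz=[]
for th in np.linspace(.2,1.57,8):
    r=env.move_straight(tcp0(bar(th),O0),rate=.08,force_limit=25); s=env.read_state(); fz.append(s["force"].round(1).tolist())
    if r: print("stop",th); break
print(fz,s["opening"],s["clock"])
E
```

```text
False
0.15156746079300906 [-0.1  1.4  1.8] [0.5761 0.0241 0.2057]
[[-0.5, -0.7, 1.1], [0.5, -1.0, -0.4], [0.6, 0.2, -1.6], [0.1, -0.0, -1.8], [0.2, 1.0, -1.6], [0.3, 1.8, -2.3], [-1.6, 2.9, -2.5], [-2.6, 5.7, 4.4]] 0.15324593352358865 50.3167
```

The gate reached its stop, with the force reversed to +4.4 N. Next: press lightly, release, retreat, then check the gate and measure the bottles' cap centres and tray edge.

```bash
python3 - <<'E'
from h import *
p=env.read_state()["position"]
r=env.move_straight(p+[0,0,-.008],rate=.03,force_limit=8); s=env.read_state(); print(r,s["position"].round(4),s["force"].round(1))
env.gripper_to(.5); env.move_straight(s["position"]+[0,0,.12],rate=.2); print(env.read_state()["force"].round(1))
Ox=ori(0,yaw=88.5)
env.goto([.42,-.20,.33],Ox); print(env.read_state()["joint_positions"].round(0),env.read_state()["clock"])
t=env.grab_frame("top"); cv2.imwrite("pics/t10.png",t["image"]); w=env.grab_frame("wrist"); cv2.imwrite("pics/w10.png",w["image"])
say(t,"gate_bar");say(t,"bottle1",8); say(w,"bottle1",8)
px=lambda x,y:((x-427)/2.763+180,y/2.667+155)
print("mast wall outer edge",onplane(t,[px(562,75),px(545,292)],.1755).round(4).tolist())
for p in [(.438,-.278),(.454,-.408),(.555,-.388),(.552,-.317)]: print(p,project(t,[*p,.08])[0].round(0),project(w,[*p,.08])[0].round(0))
c=np.hstack([cv2.resize(t["image"][195:345,200:480],(800,428),interpolation=cv2.INTER_CUBIC)]); cv2.imwrite("pics/c10.png",c)
E
```

```text
True [ 0.5727 -0.1104  0.0718] [-1.5  0.5  6.2]
[-1.4  0.2  0.2]
[ -5.   2.  -5.  -0. -83.   4.] 53.6417
gate_bar [([0.645, -0.028, 0.13], 0.72, [317, 207]), ([0.538, 0.326, 0.172], 0.71, [180, 236])]
bottle1 [([0.573, -0.498, 0.059], 0.96, [482, 246]), ([0.454, -0.406, 0.056], 0.91, [449, 286]), ([0.562, -0.406, 0.078], 0.43, [451, 247])]
bottle1 [([0.55, -0.387, 0.059], 0.9, [193, 33]), ([0.442, -0.284, 0.087], 0.86, [293, 125]), ([0.548, -0.324, 0.058], 0.81, [202, 92]), ([0.528, -0.098, 0.128], 0.7, [223, 298]), ([0.558, -0.181, 0.057], 0.62, [205, 214]), ([0.457, -0.403, 0.06], 0.56, [277, 13])]
mast wall outer edge [[0.6893, 0.2113, 0.1755], [0.47, 0.2093, 0.1755]]
(0.438, -0.278) [406. 289.] [298. 131.]
(0.454, -0.408) [453. 286.] [278.   3.]
(0.555, -0.388) [445. 249.] [184.  28.]
(0.552, -0.317) [420. 249.] [193.  98.]
```

View pics/c10.png

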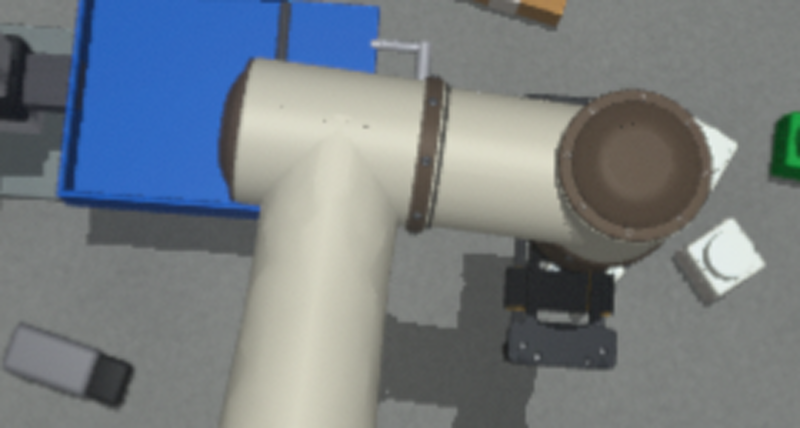

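The gate is down: it stopped on force at bar z≈0.127, and the panel looks level. For the bottles I'll grip by the round cap, with jaws along x and clear of neighbours. First the yaw of each body from the saved image.

```bash
python3 - <<'E'
from h import *
t=env.grab_frame("top"); i=cv2.imread("pics/t9.png"); hsv=cv2.cvtColor(i,cv2.COLOR_BGR2HSV)
m=((hsv[...,1]<45)&(hsv[...,2]>165)).astype(np.uint8)
n,l,st,c=cv2.connectedComponentsWithStats(m)
for k in range(1,n):
    if 80<st[k,4]<2500 and 380<c[k][0]<470 and 220<c[k][1]<310:
        ys,xs=np.nonzero(l==k); P=onplane(t,np.c_[xs,ys],.06)[:,:2].astype(np.float32)
        r=cv2.minAreaRect(P); print(st[k,4],c[k].round(0),np.round(r[0],3),np.round(r[1],3),round(r[2],0), "cap-centroid@.08",onplane(t,[c[k]],.07)[0].round(3))
Ox=ori(0,yaw=88.5)
for p in [(.443,-.284,.026),(.459,-.409,.026),(.555,-.391,.026),(.623,.16,.18),(.533,.16,.18)]: print(env.inverse_kinematics(p,Ox).round(0))
E
```

```text
371 [445. 248.] [ 0.563 -0.391] [0.057 0.059] 60.0 cap-centroid@.08 [ 0.561 -0.389  0.07 ]
368 [421. 248.] [ 0.558 -0.323] [0.056 0.057] 81.0 cap-centroid@.08 [ 0.556 -0.322  0.07 ]
395 [454. 284.] [ 0.461 -0.416] [0.058 0.058] 36.0 cap-centroid@.08 [ 0.46  -0.414  0.07 ]
409 [405. 289.] [ 0.441 -0.278] [0.056 0.056] 47.0 cap-centroid@.08 [ 0.44  -0.277  0.07 ]
[-15.  23. -25.   0. -42.  13.]
[-27.  30. -12.   0. -48.  25.]
[-22.  35.  -2.   0. -53.  20.]
[ 29.  24.   3.   0. -69. -30.]
[ 33.  16. -10.   0. -65. -35.]
```

Body squares fitted at 57 mm. In order, the four bottles are:

| Bottle | Centre | Yaw |
|---|---|---|
| D | (0.557, -0.3225) | -9° |
| C | (0.562, -0.390) | -30° |
| A | (0.4405, -0.278) | 47° |
| B | (0.4605, -0.415) | 36° |

I'll start with D.

```bash
cat >> h.py <<'E'
TIN=HINGE+HY.apply([0,.091,0]); ZP=.028
OP=ori(0,yaw=88.5)
def pick(xy,tyaw):
    o=ori(0,yaw=tyaw); env.gripper_to(.8,35)
    env.goto([*xy,.13],o); r=env.move_straight([*xy,ZP],rate=.12,force_limit=6); s=env.read_state(); print("down",r,s["position"].round(4))
    if r: env.move_straight(s["position"]+[0,0,.003],rate=.05)
    env.gripper_to(0,35); s=env.read_state(); print("grip",s["opening"].round(3),s["position"].round(4)); z=s["position"][2]
    if s["opening"]<.45: return None
    env.move_straight([*s["position"][:2],.27],rate=.25); print("lifted",env.read_state()["opening"].round(3)); return z
def place(hx,hy,zpick):
    p=TIN+HY.apply([hx,hy,0]); env.goto([*p[:2],.27],OP); s=env.read_state(); print("over",s["opening"].round(3),s["force"].round(1))
    if s["opening"]<.45: return False
    zt=zpick+.1255
    env.move_straight([*p[:2],zt+.015],rate=.15); r=env.move_straight([*p[:2],zt-.005],rate=.03,force_limit=4); s=env.read_state(); print("set",r,s["position"].round(4),"exp z",round(zt,4),s["force"].round(1))
    env.gripper_to(.8); env.move_straight([*p[:2],.27],rate=.25); print("clock",env.read_state()["clock"],env.read_state()["force"].round(1)); return True
E
python3 - <<'E'
from h import *
env.goto([.5,-.25,.27],OP)
z=pick((.557,-.3225),81)
if z: place(.045,.045,z)
E
```

```text
down False [ 0.5579 -0.3227  0.0292]Traceback (most recent call last):
  File "<stdin>", line 3, in <module>
  File "h.py", line 64, in pick
    env.gripper_to(0,35); s=env.read_state(); print("grip",s["opening"].round(3),s["position"].round(4)); z=s["position"][2]
                                                           ^^^^^^^^^^^^^^^^^^
AttributeError: 'float' object has no attribute 'round'
```

```bash
sed -i 's/s\["opening"\]\.round(3)/round(float(s["opening"]),3)/; s/env.read_state()\["opening"\]\.round(3)/round(float(env.read_state()["opening"]),3)/' h.py; grep -c 'round(float' h.py; python3 - <<'E'
from h import *
s=env.read_state(); print(s["opening"],s["position"])
if s["opening"]>.45:
    env.move_straight([*s["position"][:2],.27],rate=.25); place(.045,.045,s["position"][2])
E
```

```text
4
0.514168417112583 [ 0.5577147  -0.32275871  0.02848189]
over 0.514 [ 0.1  0.8 -1. ]
set True [0.6246 0.1588 0.154 ] exp z 0.154 [-1.1  0.2  3.9]
clock 63.1 [-0.1  0.1 -1.3]
```

That one seated at exactly the expected height. Next, C.

```bash
python3 - <<'E'
from h import *
z=pick((.562,-.390),60)
if z and place(-.045,.045,z):
    z=pick((.4405,-.278),47)
    if z: place(.045,-.045,z)
t=env.grab_frame("top"); say(t,"bottle1",8)
E
```

```text
down False [ 0.5628 -0.3904  0.029 ]
grip 0.514 [ 0.5629 -0.3905  0.0287]
lifted 0.517
over 0.517 [ 0.1 -0.6 -1.5]
set True [0.5347 0.1611 0.1541] exp z 0.1542 [-1.1  0.6  3.2]
clock 72.7583 [0.9 1.1 0. ]
down False [ 0.4413 -0.2782  0.0287]
grip 0.523 [ 0.4411 -0.2783  0.0284]
lifted 0.521
over 0.517 [-0.3  0.6 -1.6]
set True [0.6223 0.0688 0.154 ] exp z 0.1539 [0.3 0.7 4.3]
clock 81.55 [-1.3 -0.4 -0.7]
bottle1 [([0.559, -0.167, 0.059], 0.96, [365, 245]), ([0.454, -0.406, 0.057], 0.74, [449, 286]), ([0.527, 0.153, 0.189], 0.68, [245, 242]), ([0.629, 0.042, 0.181], 0.68, [290, 207]), ([0.573, -0.5, 0.062], 0.64, [483, 246]), ([0.613, 0.159, 0.205], 0.59, [244, 208])]
```

```bash
python3 - <<'E'
from h import *
z=pick((.4605,-.415),126)
if z: place(-.045,-.045,z)
env.goto([.40,-.22,.33],OP)
t=env.grab_frame("top"); L=say(t,"bottle1",9)
for n in ("carton","tape","scanner"): say(t,n,2)
w=env.grab_frame("wrist")
c=np.hstack([cv2.resize(t["image"][160:280,165:315],(500,400),interpolation=cv2.INTER_CUBIC),cv2.resize(t["image"][100:400,60:600],(300,400))]); cv2.imwrite("pics/c11.png",c)
print(env.read_state()["clock"])
E
```

```text
down False [ 0.4612 -0.4154  0.0288]
grip 0.517 [ 0.4606 -0.4151  0.0283]
lifted 0.518
over 0.518 [-0.5  0.3 -0.1]
set True [0.5321 0.0712 0.1538] exp z 0.1538 [-1.2 -0.5  3.5]
clock 90.9667 [ 0.3 -0.7 -1. ]
bottle1 [([0.613, 0.06, 0.18], 0.91, [283, 212]), ([0.526, 0.155, 0.186], 0.87, [244, 243]), ([0.571, -0.497, 0.06], 0.8, [482, 246]), ([0.613, 0.151, 0.188], 0.66, [248, 210]), ([0.52, 0.07, 0.184], 0.57, [277, 247])]
carton [([0.751, -0.205, 0.046], 0.73, [379, 183])]
tape []
scanner [([0.328, 0.221, 0.044], 0.66, [222, 322])]
92.5
```

View pics/c11.png

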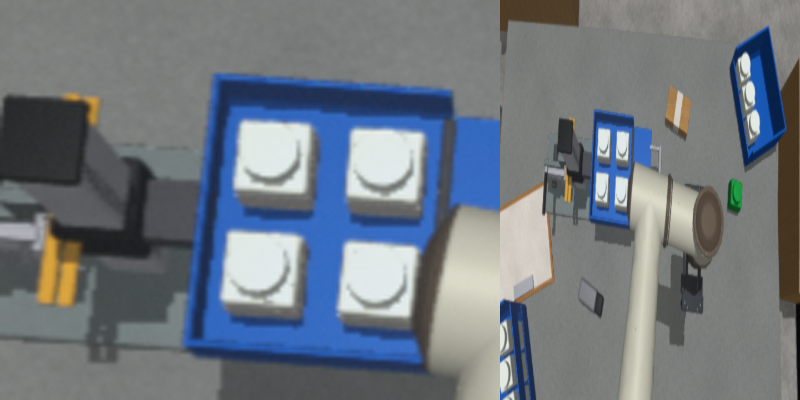

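All four bottles stand squarely in the tray: caps at (270,155), (382,165), (258,270) and (375,275) in the left crop. Carton and scanner are where they were, and the arm hides the tape roll. Now I'll raise the gate.

```bash
python3 - <<'E'
from h import *
env.gripper_to(.5,20)
b=tcp0(bar(1.57),O0); env.goto(b+[0,0,.16],O0); print(env.move_straight(b+[0,.001,.001],rate=.12,force_limit=8))
env.gripper_to(0,20); s=env.read_state(); print(s["opening"],s["force"].round(1))
for th in list(np.linspace(1.4,0.17,8))+[0,-.02]:
    r=env.move_straight(tcp0(bar(th),O0),rate=.08,force_limit=9); s=env.read_state(); print(round(th,2),r,s["force"].round(1),s["position"].round(4))
    if r and th>.3: break
print(s["opening"],s["clock"])
E
```

```text
False
0.15035914506711254 [ 0.2 -1.6  0.3]
1.4 False [ 0.   0.7 -0.8] [ 0.5726 -0.1086  0.0937]
1.22 False [ 1.3 -3.   0.3] [ 0.5727 -0.1032  0.1168]
1.05 False [-1.2 -6.9  2. ] [ 0.573  -0.0942  0.1386]
0.87 False [-2.3 -8.3  6.7] [ 0.5734 -0.0816  0.1591]
0.7 False [-3.9 -9.7  9.2] [ 0.5739 -0.0658  0.1772]
0.52 False [-4.8 -9.1 13.6] [ 0.5748 -0.0465  0.1922]
0.35 False [-4.6 -5.6 15.3] [ 0.5754 -0.0238  0.2021]
0.17 False [-5.1 -2.2 13.4] [5.761e-01 5.000e-04 2.077e-01]
0 False [-3.3  1.1 11.6] [0.5768 0.0245 0.2087]
-0.02 False [-2.1 -8.4 11.1] [0.5767 0.0246 0.2087]
0.15246791490051945 101.2083
```

The gate met its upright stop (-8.4 N in y). I'll release, back off and check the gate, pointer and bottles.

```bash
python3 - <<'E'
from h import *
env.gripper_to(.5); p=env.read_state()["position"]; env.move_straight(p+[0,0,.15],rate=.2)
env.goto([.40,.30,.42],ori(15)); env.goto([.40,.33,.25],ori(50))
w=env.grab_frame("wrist"); a=w["image"]; uv=project(w,[.502,.32,.17])[0].astype(int); print(uv); x,y=uv
a=cv2.resize(a[y-50:y+50,x-60:x+60],(400,333),interpolation=cv2.INTER_CUBIC)
for z in (.175,.17,.165,.16): print(z,((project(w,[[.502,.3158,z]])-uv+[60,50])*3.333).round(0).tolist())
env.goto([.40,.30,.42],ori(15)); env.goto([.3,-.35,.45],ori(0,yaw=25))
t=env.grab_frame("top"); say(t,"bottle1",9); L=say(t,"gate_bar"); say(t,"tape",2);say(t,"carton",2);say(t,"scanner",2)
b=cv2.resize(t["image"][155:335,165:400],(400,306),interpolation=cv2.INTER_CUBIC)
c=np.zeros((640,400,3),np.uint8); c[:333]=a; c[334:]=b; c=np.hstack([a,cv2.resize(b,(400,333))]); cv2.imwrite("pics/c12.png",c)
s=env.read_state(); print(s["clock"],s["force"].round(1))
E
```

```text
[307 229]
0.175 [[186.0, 185.0]]
0.17 [[186.0, 167.0]]
0.165 [[186.0, 150.0]]
0.16 [[187.0, 133.0]]
bottle1 [([0.616, 0.152, 0.186], 0.9, [248, 209]), ([0.526, 0.154, 0.188], 0.88, [244, 243]), ([0.522, 0.069, 0.184], 0.86, [277, 246]), ([0.57, -0.499, 0.059], 0.76, [482, 247]), ([0.612, 0.063, 0.183], 0.7, [282, 212]), ([0.558, -0.171, 0.056], 0.56, [366, 246]), ([0.578, 0.136, 0.134], 0.41, [255, 228])]
gate_bar [([0.571, 0.022, 0.265], 0.84, [295, 221])]
tape [([0.368, -0.033, 0.051], 0.79, [315, 312]), ([0.554, 0.427, 0.162], 0.46, [144, 230])]
carton []
scanner [([0.328, 0.22, 0.042], 0.55, [223, 322])]
115.3667 [-0.2  0.7 -1. ]
```

View pics/c12.png

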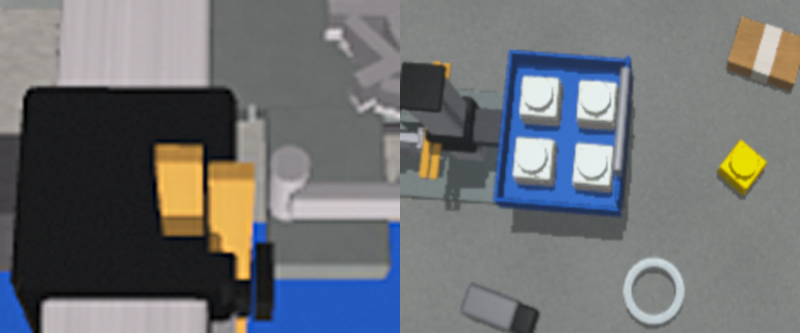

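```bash
python3 -c "
from h import *
env.close_job()"
```

```text
the job is handed in; nothing more can be done
```

I finished the job and handed it in at about 115 s, but the pointer hangs about 5.5 mm below the clip, so it isn't exactly level.

- **Tray:** I lowered it in two pawl releases, 9 teeth in all. The next tooth up would have left the pointer about 5 mm too high, so I kept this one. The height was the same after loading.
- **Gate:** I folded it down to its stop, then pushed it back up until it met its upright stop. The last reading of the bar, (0.571, 0.022, 0.265), is within 2 mm of where it was before folding.
- **Bottles:** All four loose white bottles stand in two rows on the tray floor; each touched down within about 0.1 mm of the expected height. One had been knocked aside before I picked it up, so I used its new position.
- **Things to leave alone:** Scanner and tape roll read where they were at the start. The network missed the carton in the last picture, but it is plainly in view at its place. I didn't touch the yellow and green bottles.

**What went wrong or disagreed:**
- **First pawl grip:** It missed the bar. The real fingertips turned out to be about 38 mm behind the reported tool point, and I corrected for that from then on.
- **Closing the gate:** The gripper pressed down on the gate with up to 15 N. The pawl held and the tray didn't move.

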